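# Clamp a detector module with the torque-limited knob

## Task

Slide the blue-faced detector module, plain end first, under the blue bridge of the clamp on the bench and push it gently but firmly home against the black back stop. Then tighten the orange ratchet knob clockwise until its clutch slips and clicks once or twice, never three times, and leave the module clamped, disturbing nothing else on the bench.

Things in the scene. Friction and masses are not known exactly. Their poses are not given: they have to be found in the camera images.
- clamp: Clamp fixed to the bench. Origin on the bench below the knob's vertical axis; open end to its own -x, z up. Grey bed 100 mm wide from x=-135 to 60 mm, top at z=20. Two guide rails, 12 mm high, 49 mm apart, x=-50 to 30 mm, flared mouths from x=-69, lead the module in along +x. Blue bridge on two posts across y: x=-20 to 20, y=-44 to 44 mm, underside z=75, top z=93.
- stop: Black back stop of the clamp, rigid, 60 mm wide and 30 mm high. Origin at the bottom centre of its front face, which is at clamp x=26 mm, z=20 mm. Never press the module on it with more than 20 N; 3 N or more for a moment (0.2 s) proves that the module is home.
- clamp_seat (a point): Point on the clamp's bed where the bottom edge of the stop's face lies (clamp x=26, y=0, z=20 mm); axes as the clamp. The module's module_rear point comes here.
- foot: Rubber pressure foot, 22 mm across, under the bridge on the knob's axis. Origin: centre of its underside. It goes down 3 mm per radian of the collar; at the start 2.5 to 5.5 mm above the top of a seated module (varies). It presses some 60 N when the clutch slips and stays put when the knob is let go.
- collar: Dark steel disc with a white mark, 50 mm across, 7 mm thick, origin at its underside centre (clamp z=93.5 mm), x towards its white mark; it is fixed to the screw. Turning it clockwise (seen from above) lowers the foot. It has a stiff drag of about 0.34 N m either way while moving.
- knob: Orange round ratchet knob, 34 mm diameter, 36 mm high, over the collar on the same vertical axis. Origin: underside centre (clamp z=103 mm; top z=139). x towards its white mark, which lines up with the collar's at the start. Turned clockwise from above it carries the collar along until the clutch slips at 0.46 N m (see clutch). Plain plastic: turning needs a firm grip (80 N suits).
- clutch (a point): Centre of the knob's top. While slipping the knob goes on clockwise over the standing collar, clicking every 30 deg: torque climbs in the first half of each 30 deg, then falls away (the click), then climbs. At rest between steps of 0.1 rad the wrist reads about 0.1 N m more at the peak than in free turning, then 0.15 to 0.2 less. The angle between the marks is the slip: 30 deg a click.
- module: Detector module to be clamped: bare aluminium box 140 (x) x 44 (y) x 36 (z) mm, 0.2 to 0.4 kg, with a blue front face at its -x end from which two brass connectors stand out 13 mm, and a blue label on top. Its +x end is plain. Origin at the centre of its underside. Lies flat on the bench.
- module_rear (a point): Bottom centre of the module's plain +x end (module x=70 mm), axes as the module.
- spare: Spare module of the same size and shape with a red face and label; leave it alone. It and the blue one may have changed places.
- screwdriver: Loose screwdriver lying on the bench; leave it.
- mug: Loose blue mug, about 90 mm high; origin at its underside; leave it.
- tape: Loose yellow tape reel, 90 mm across, 20 mm high, lying flat; leave it.
- duster: Loose standing can, 60 mm across, 160 mm high; origin at its underside; leave it.

How it is judged:
On the way, in this order (a step that is already met when the one before it is completed fails the run):
1. the module is pushed home against the back stop (at least 3 N for 0.2 s) (contact force between module and stop above 3 N and x of module_rear in the frame of clamp_seat above -0.003 m and horizontal distance between module_rear and clamp_seat below 0.006 m and angle between the x axis of module and the x axis of clamp, either way round below 0.08 rad), for 0.2 s.
2. the foot bears on the module and the clutch has slipped past its click (contact force between foot and module above 15 N and angle between the x axis of knob and the x axis of collar, either way round above 0.35 rad), for 0.2 s.
At the end, for the whole second after the job is handed in: The module lies in the clamp within 3 mm of the back stop and square to it (0.08 rad), the foot presses it down with more than 15 N, the clutch has slipped past one or two clicks (knob mark 0.35 to 1.3 rad from the collar's mark), and all is at rest (all of step 2 and angle between the x axis of knob and the x axis of collar, either way round below 1.3 rad and x of module_rear in the frame of clamp_seat above -0.003 m and horizontal distance between module_rear and clamp_seat below 0.006 m and angle between the x axis of module and the x axis of clamp, either way round below 0.08 rad and linear speed of module below 0.01 m/s); the robot touches nothing.
It fails at once if the back stop is pressed with more than 20 N (contact force between module and stop above 20 N).
It fails at once if the clutch is driven on towards a third click (slip over 1.3 rad) (angle between the x axis of knob and the x axis of collar, either way round above 1.3 rad).
It fails at once if a bystander is moved by more than 30 mm (distance of any of spare, screwdriver, mug, tape, duster from where it was at the start of the episode above 0.03 m).
It also fails if it takes over 72 s, if anything falls off the work surface, if the arm or the gripper's body presses on something with over 40 N, if the wrist force passes 120 N, or if a joint passes its speed limit or range.

## Robot

A 7-joint arm with a two-finger parallel gripper is mounted at the origin on the work surface. World frame = base frame: x ahead of the robot, y to its left, z up, the work surface at z = 0. Lengths are in m, angles in rad, forces in N, time in s.
With the tool pointing down it reaches from about 0.425 to 0.875 m from the base axis. Payload 4.7 kg.
Tool frame: the origin (TCP) lies midway between the tips of the shut fingers; the grasp point (between the pads) lies 19 mm behind it (ctrl.grip_point_offset is the distance from the TCP to the grasp point, in m); z points along the fingers, y is the line along which they close (so a half turn about z gives the same grasp; the last joint's range is limited). The gripper opens to 87 mm and grips with 3 to 60 N. Pads are 19 mm wide; open, the fingers measure 117 mm over their backs; the gripper's body (75 mm by 190 mm) begins 51 mm behind the grasp point.
Start: joints at [-1.197, 0.321, -0.07, 1.45, 0.023, 1.371, -0.057], TCP at [0.229, 0.608, 0.198] pointing down, gripper open.
Joint ranges: [-2.86, 2.86], [-0.3, 2.09], [-1.38, 1.24], [0.06, 2.45], [-1.56, 4.7], [0.09, 2.05], [-2.69, 2.69]. Speed limits (rad/s): [2.57, 2.57, 3.14, 3.14, 3.14, 3.14, 3.14].

## Interface

Orientations are given as a rotation vector (axis times angle).
In Python, from bench import ctrl gives the robot as it stands.
- The arm moves only by the tool move_arm, never from a script. Its argument "increments" is text: rows parted by semicolons, each of 7 numbers parted by spaces: the shift along the world's x, y, z in mm, then the turn, a rotation vector about the world's x, y, z in degrees, then the closure in counts, from 0 (fully open) to 255 (shut). A call has exactly 8 rows; each row shifts and turns the commanded pose from where the row before left it; what a row does not reach is not made up. A row lasts 1/12 s, in which the tool goes at most 41.7 mm and 7.16 degrees, less where a joint would pass 70% of its speed; a pose out of reach is approached as far as the arm can. A call with a gripper value outside its range is refused whole. The fingers move at their own pace and stop on an object; "grip_force" is the grip in N (left out, the last holds). Time passes only in rows, so rows that do not move let the fingers close, or fill a call up. It gives the time, the measured TCP pose, the force, the opening and the grip force at its end, in the units of the state.
- ctrl.get_state(): the state, without advancing time (a new reading comes with each control period).
- ctrl.get_image(name): name is "scene" or "top"; returns a dict with "frame" (384x512x3 uint8, red, green, blue), "depth" (384x512 float32, m along the optical axis (not along the pixel's ray), 0 where there is no reading), "fx", "fy", "cx", "cy" (pixels), "position" and "orientation" of the camera in the world. Camera axes: x right, y down, z forward; pixel columns grow to the right and rows downward; lengths in m; the calibration is good to about 2 mm. A picture is of the moment at which its call begins.
- ctrl.close_job(): hands the job in; it is judged then, once.
Trained networks look in a picture, given as the dict that the camera call returned (one of the last four; its "shot" number tells which), for a name from the list of things; names that differ only in an ending like _2 or _b are one class to them, and where a whole thing is asked for, a point or a joint stands for the part that bears it (a point fixed in the world has none). Each returns a list of dicts, best first, with "score" (0 to 1); they miss things now and then, are a little off and sometimes report something else, mostly with a low value. They report only what shows in the picture. A call takes as long as a camera call.
- ctrl.find_in(target, picture): "centre" ([x, y, z] in m, in world coordinates, good to about 4 mm: the middle of the surface that is visible of it).
- ctrl.silhouettes(target, picture): "region" (384x512 bool, what is visible of it).
The state is a dict: "time": time; "joint_positions": joint angles; "qd": joint speeds; "joint_torque": joint torques, N m; "position": TCP position; "tool_rot": TCP orientation; "ft_force": force on the tool from outside, world axes, zero at the start; "torque": the same for the moment, N m; "grip_width": opening from 0.0 (shut) to 1.0 (fully open); "grip_force": force on a finger pad.
Only numpy, scipy, OpenCV 4.12 (cv2) and the standard library are available. Lean on these libraries where they do the work, as an engineer would, in place of code of your own. Each camera call takes 0.05 s, during which the arm holds its last target. There are 200 camera calls.

## Working session

There is one attempt and no reset: what is moved stays moved. The work goes in short steps, Python scripts to look and compute and a tool call to move; the robot and the scene stay as the last step left them, time stands still between calls to the robot, and variables do not carry over. Pictures are saved under pics/ and viewed, at most 10 in all, crops included, and the job is handed in when it is done.

Besides the shell and the picture viewer there is one more tool, called after "Call:" by a JSON object that holds its "method" and its "body", one argument or row to a line. move_arm: Moves the arm, as the interface text tells. Its arguments: {"type":"object","properties":{"increments":{"type":"string"},"grip_force":{"type":"number"}},"required":["increments"]}

```bash
ls; mkdir -p pics; cat > h.py <<'E'
import numpy as np, cv2
from scipy.spatial.transform import Rotation as R
from bench import ctrl
def rot(o):
    o=np.array(o,float)
    if o.shape==(3,3): return o
    return R.from_rotvec(o).as_matrix() if o.size==3 else R.from_quat(o).as_matrix()
def cloud(im):
    d=im["depth"]; v,u=np.mgrid[:d.shape[0],:d.shape[1]]
    p=np.stack([(u-im["cx"])/im["fx"]*d,(v-im["cy"])/im["fy"]*d,d],-1)
    w=p@rot(im["orientation"]).T+np.array(im["position"]); w[d==0]=np.nan
    return w
def save(im,n,s=1): cv2.imwrite("pics/"+n,cv2.resize(im["frame"][:,:,::-1],None,fx=s,fy=s))
E
python3 - <<'E'
from h import *
s=ctrl.get_state(); print(s)
for n in("scene","top"):
    im=ctrl.get_image(n); save(im,n+"0.png",1.5); print(n,im["fx"],im["cx"],im["cy"],im["position"],im["orientation"],im["shot"])
    for t in "clamp stop collar knob module spare screwdriver mug tape duster".split():
        print(t,[(np.round(x["centre"],3).tolist(),round(x["score"],2)) for x in ctrl.find_in(t,im)[:2]])
    np.savez(n+"0.npz",w=cloud(im),f=im["frame"])
E
```

```text
pics
{'time': 0.0, 'joint_positions': array([-1.19691915,  0.32184824, -0.07015881,  1.45164935,  0.02259599,
        1.37076932, -0.05691827]), 'qd': array([ 0.00097931, -0.00042754,  0.00316255, -0.00040497,  0.00058984,
       -0.00049161, -0.00141958]), 'joint_torque': array([-7.40653354e-05, -4.91301441e+01, -4.03882088e-01, -3.12529385e+01,
       -6.39981357e-02,  4.37835208e-02,  1.47716569e-04]), 'position': array([0.22864138, 0.60783992, 0.1972586 ]), 'tool_rot': array([-5.61919516e-01, -3.09065429e+00,  2.93154839e-03]), 'ft_force': array([-0.63230088, -0.13159581, -1.05982727]), 'torque': array([-0.00205814, -0.02182757, -0.02634716]), 'grip_force': 0.0, 'grip_width': 0.9996955711050545}
scene 470.3971440638117 256.03885482925205 181.1249379104376 [1.25919092 0.41943788 0.95718964] [-1.18394194 -2.29243722  0.96876326] 1
clamp [([0.635, -0.182, 0.014], 0.71), ([0.528, -0.404, 0.016], 0.65)]
stop [([0.675, -0.198, 0.045], 0.59)]
collar [([0.64, -0.19, 0.118], 0.54), ([0.64, -0.194, 0.131], 0.2)]
knob [([0.639, -0.193, 0.135], 0.73)]
module [([0.534, 0.291, 0.036], 0.87)]
s
[... 200 characters left out ...]
 0.277, 0.121], 0.92)]
top 374.6199310399613 253.15062532236917 194.75766231788646 [ 0.4581332  -0.05371075  1.07558265] [-2.18149374  2.19381721 -0.10889022] 2
clamp [([0.595, -0.193, 0.022], 0.77)]
stop [([0.67, -0.194, 0.049], 0.4), ([0.346, -0.366, 0.025], 0.22)]
collar [([0.631, -0.198, 0.13], 0.66)]
knob [([0.629, -0.195, 0.14], 0.68), ([0.601, -0.19, 0.018], 0.22)]
module [([0.759, 0.154, 0.04], 0.17)]
spare [([0.501, 0.111, 0.029], 0.79), ([0.724, 0.253, 0.15], 0.41)]
screwdriver [([0.345, -0.366, 0.025], 0.92), ([0.629, -0.199, 0.138], 0.57)]
mug [([0.761, 0.155, 0.039], 0.61)]
tape [([0.525, -0.41, 0.018], 0.97), ([0.345, -0.366, 0.026], 0.4)]
duster [([0.725, 0.256, 0.149], 0.78)]
```

View pics/scene0.png

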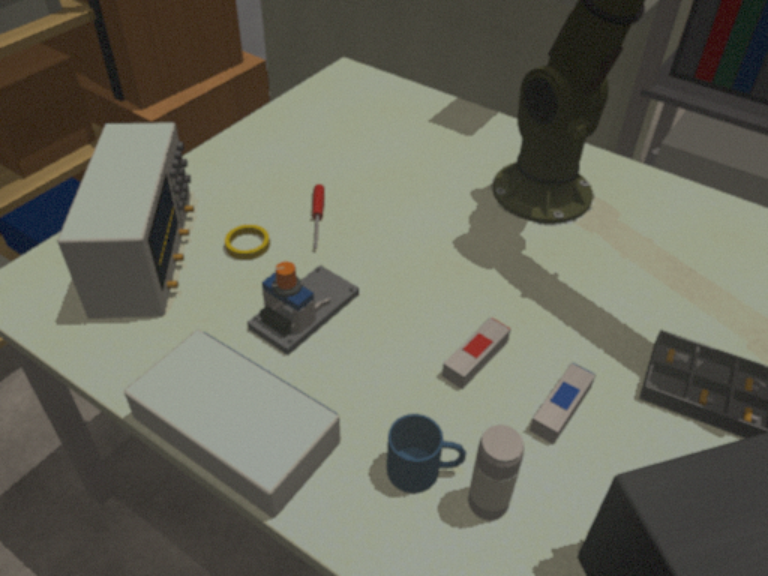

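View pics/top0.png

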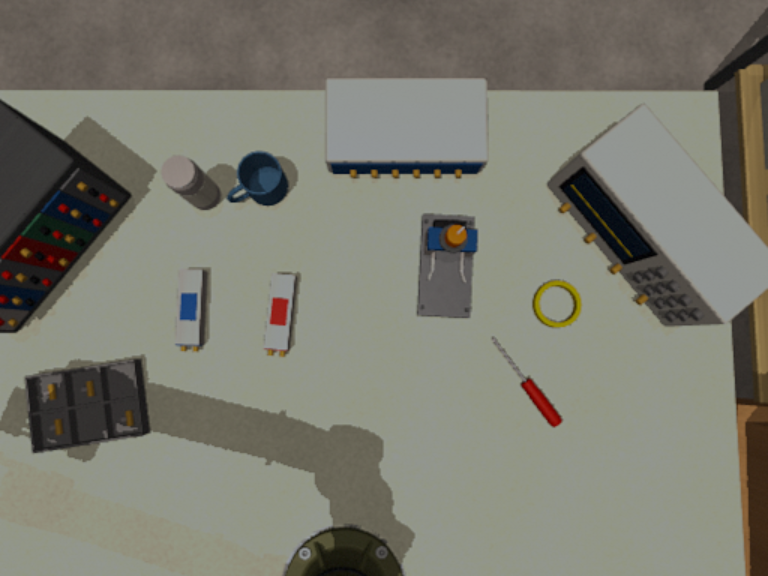

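The top view shows the blue-label module at about (190,308), with its connectors facing the robot (down in the picture). The red spare is at (281,312). The clamp is at (447,265) with the knob at (455,236); its open end points towards the robot and the stop is on the far side. So both x axes run roughly along world +x. Next I measure the poses from the point clouds of both views.

```bash
cat > m.py <<'E'
from h import *
def rect(w,m):
    p=w[m&np.isfinite(w[...,2])]; c,(a,b),t=cv2.minAreaRect((p[:,:2]*1000).astype(np.float32))
    return np.round(c,1),np.round((a,b),1),round(t,1),np.round(np.percentile(p[:,2],[10,50,90])*1000,1),len(p)
for n in("top","scene"):
    D=np.load(n+"0.npz"); w=D["w"]; f=D["f"].astype(int); x,y,z=w[...,0],w[...,1],w[...,2]
    h=cv2.cvtColor(D["f"],cv2.COLOR_RGB2HSV).astype(int)
    box=lambda x0,x1,y0,y1,z0,z1:(x>x0)&(x<x1)&(y>y0)&(y<y1)&(z>z0)&(z<z1)
    print(n,"bench z",np.nanmedian(z[box(.4,.5,-.1,.05,-.03,.03)]))
    print(" module top",rect(w,box(.42,.63,.21,.36,.029,.043)))
    blue=(h[...,0]>100)&(h[...,0]<130)&(h[...,1]>120)
    print(" label",rect(w,blue&box(.42,.63,.21,.36,.029,.043)))
    print(" bed",rect(w,box(.42,.75,-.28,-.12,.013,.027)))
    print(" bridge",rect(w,blue&box(.5,.75,-.28,-.12,.08,.105)))
    org=(h[...,0]<20)&(h[...,1]>150)&(f[...,0]>120)
    print(" knobtop",rect(w,org&box(.5,.75,-.28,-.12,.132,.15)), "knob all",rect(w,org&box(.5,.75,-.28,-.12,.09,.15)))
    print(" box near clamp", rect(w,box(.68,1.,-.25,.05,.05,.3)), np.nanmin(x[box(.68,1.,-.28,-.1,.06,.3)]))
E
python3 m.py
```

```text
top bench z 0.0002637889866885512
 module top (array([520.4, 280.1]), array([ 45.4, 139.5]), 88.7, array([33.5, 36.3, 39. ]), 843)
 label (array([519.7, 281.4]), array([27.8, 45. ]), 87.8, array([34.4, 36.9, 39.2]), 168)
 bed (array([ 597.2, -198.7]), array([100.1, 195.4]), 86.5, array([18.1, 20.6, 23.1]), 1639)
 bridge (array([ 633.9, -199.4]), array([85.6, 40.5]), 85.4, array([89.8, 93.3, 95.5]), 237)
 knobtop (array([ 633.8, -199.1]), array([30.6, 29.3]), 45.5, array([137.4, 139.4, 141.3]), 115) knob all (array([ 633.8, -199.1]), array([30.6, 29.3]), 45.5, array([137.4, 139.4, 141.3]), 115)
 box near clamp (array([ 857.4, -111.5]), array([162.8, 276.8]), 0.0, array([72.3, 75.5, 78. ]), 5954) 0.7764093974463169
scene bench z 0.00020862728650472562
 module top (array([516.6, 283.2]), array([ 44.8, 145.8]), 88.5, array([33.3, 35.8, 38.3]), 903)
 label (array([516.1, 281.8]), array([25.8, 46. ]), 88.5, array([34.6, 36.7, 38.9]), 163)
 bed (array([ 576.6, -211.5]), array([140.1, 234.6]), 88.3, array([16.9, 20.1, 23. ]), 1200)
 bridge (array([ 633.1, -197.6]), array([84. , 35.6]), 86.1, array([91.1, 93.2, 95.2]), 74)
 knobtop (array([ 632.8, -198.2]), array([30.5, 25.4]), 40.2, array([137. , 139. , 140.9]), 69) knob all (array([ 632.8, -198.2]), array([30.5, 25.4]), 40.2, array([137. , 139. , 140.9]), 69)
 box near clamp (array([ 856.7, -109.2]), array([165.6, 281.6]), 0.0, array([70.3, 74.2, 76.5]), 8055) 0.7739649344685188
```

```bash
python3 - <<'E'
from h import *
s=ctrl.get_state(); print(rot(s["tool_rot"]).round(3), ctrl.grip_point_offset)
c,sn=np.cos(np.radians(-1.5)),np.sin(np.radians(-1.5))
print("grasp xy", np.array([519,281.5])-38*np.array([c,sn]))
a=np.radians(-3.5); X=np.array([np.cos(a),np.sin(a)]); K=np.array([634,-199.7])
for cx in(-44,-64,-110,-150,-170): print("module origin clamp x",cx,"mod",(K+cx*X).round(1),"tool",(K+(cx-38)*X).round(1))
E
```

```text
[[-0.936  0.352  0.   ]
 [ 0.352  0.936  0.   ]
 [ 0.     0.    -1.   ]] 0.0187
grasp xy [481.01302165 282.49472404]
module origin clamp x -44 mod [ 590.1 -197. ] tool [ 552.2 -194.7]
module origin clamp x -64 mod [ 570.1 -195.8] tool [ 532.2 -193.5]
module origin clamp x -110 mod [ 524.2 -193. ] tool [ 486.3 -190.7]
module origin clamp x -150 mod [ 484.3 -190.5] tool [ 446.4 -188.2]
module origin clamp x -170 mod [ 464.3 -189.3] tool [ 426.4 -187. ]
```

Call:
{"method": "move_arm", "body": {
  "increments": "20 -26 0 0 0 2.5 0;25 -32 0 0 0 2.5 0;25 -32 0 0 0 2.5 0;25 -32 0 0 0 2.5 0;25 -32 0 0 0 2.5 0;25 -32 0 0 0 2.5 0;25 -32 -5 0 0 2.5 0;25 -32 -5 0 0 1.6 0",
  "grip_force": 30
}}

```text
time: 1.77
position: [0.4251, 0.3569, 0.189]
tool_rot: [0.038, 3.14, 0.002]
ft_force: [1.2, 0.9, 0.3]
grip_width: 1.0
grip_force: 0.0
```

Call:
{"method": "move_arm", "body": {
  "increments": "25 -32 -5 0 0 0 0;22 -28 -15 0 0 0 0;10 -15 -20 0 0 0 0;0 0 -20 0 0 0 0;0 0 -15 0 0 0 0;0 0 0 0 0 0 0;0 0 0 0 0 0 0;0 0 0 0 0 0 0"
}}

```text
time: 2.43
position: [0.4813, 0.2842, 0.1145]
tool_rot: [0.04, 3.14, 0.002]
ft_force: [-0.1, 0.5, 0.3]
grip_width: 0.997
grip_force: 0.0
```

Call:
{"method": "move_arm", "body": {
  "increments": "0 -2 -25 0 0 0 0;0 0 -35 0 0 0 0;0 0 -25 0 0 0 0;0 0 -12 0 0 0 0;0 0 -7 0 0 0 0;0 0 -1.5 0 0 0 0;0 0 0 0 0 0 110;0 0 0 0 0 0 200"
}}

```text
time: 3.1
position: [0.4822, 0.2823, 0.0097]
tool_rot: [0.041, 3.139, 0.003]
ft_force: [0.0, -0.4, -0.5]
grip_width: 0.919
grip_force: 0.0
```

Call:
{"method": "move_arm", "body": {
  "increments": "0 0 0 0 0 0 200;0 0 0 0 0 0 200;0 0 0 0 0 0 200;0 0 0 0 0 0 200;0 0 5 0 0 0 200;0 0 15 0 0 0 200;0 0 15 0 0 0 200;0 0 0 0 0 0 200"
}}

```text
time: 3.77
position: [0.483, 0.2826, 0.0461]
tool_rot: [0.042, 3.137, 0.005]
ft_force: [0.7, 0.7, 1.0]
grip_width: 0.327
grip_force: 0.0
```

Call:
{"method": "move_arm", "body": {
  "increments": "0 0 30 0 0 0 0;0 0 20 0 0 0 0;0 0 0 0 0 0 0;0 0 0 0 0 0 0;0 0 0 0 0 0 0;0 0 0 0 0 0 0;0 0 0 0 0 0 0;0 0 0 0 0 0 0"
}}

```text
time: 4.43
position: [0.4803, 0.281, 0.0918]
tool_rot: [-0.042, -3.14, 0.002]
ft_force: [-0.9, 0.5, -0.3]
grip_width: 0.843
grip_force: 0.0
```

```bash
python3 - <<'E'
from h import *
print(ctrl.get_state()["position"],ctrl.get_state()["grip_width"])
for n in("scene","top"):
    im=ctrl.get_image(n); save(im,n+"1.png",1.5); w=cloud(im); x,y,z=w[...,0],w[...,1],w[...,2]
    h=cv2.cvtColor(im["frame"],cv2.COLOR_RGB2HSV).astype(int)
    m=(h[...,0]>100)&(h[...,0]<130)&(h[...,1]>120)&(x>.42)&(x<.63)&(y>.2)&(y<.36)&(z>.02)&(z<.05)
    m2=(x>.42)&(x<.63)&(y>.2)&(y<.36)&(z>.029)&(z<.043)
    for k in(m,m2):
        if k.sum()>3: print(n,k.sum(),cv2.minAreaRect((w[k][:,:2]*1000).astype(np.float32)))
E
```

```text
[0.4803028  0.28098422 0.0918195 ] 0.8427698084230056
scene 114 ((516.3651123046875, 280.24871826171875), (46.85126495361328, 26.30327796936035), 1.8121856451034546)
scene 903 ((516.222412109375, 282.5389404296875), (44.56650161743164, 145.3486785888672), 88.91316223144531)
top 52 ((534.1481323242188, 280.9280700683594), (16.839126586914062, 25.777523040771484), 2.1146368980407715)
top 371 ((557.5484619140625, 278.60760498046875), (64.44137573242188, 44.075401306152344), 0.15904657542705536)
```

The fingers are slow and closed above the module after I lifted too early. The module hasn't moved, so I'm going down again and waiting for the grip this time.

Call:
{"method": "move_arm", "body": {
  "increments": "1 0.5 -25 0 0 0 0;0 0 -30 0 0 0 0;0 0 -18 0 0 0 0;0 0 -9 0 0 0 0;0 0 -1.5 0 0 0 0;0 0 0 0 0 0 200;0 0 0 0 0 0 200;0 0 0 0 0 0 200"
}}

```text
time: 5.2
position: [0.4831, 0.2826, 0.0109]
tool_rot: [0.042, 3.139, 0.003]
ft_force: [0.8, -0.4, 0.8]
grip_width: 0.85
grip_force: 0.0
```

Call:
{"method": "move_arm", "body": {
  "increments": "0 0 0 0 0 0 200;0 0 0 0 0 0 200;0 0 0 0 0 0 200;0 0 0 0 0 0 200;0 0 0 0 0 0 200;0 0 0 0 0 0 200;0 0 0 0 0 0 200;0 0 0 0 0 0 200"
}}

```text
time: 5.87
position: [0.482, 0.2822, 0.0096]
tool_rot: [0.041, 3.141, 0.001]
ft_force: [-0.4, 1.0, 2.6]
grip_width: 0.489
grip_force: 30.0
```

Call:
{"method": "move_arm", "body": {
  "increments": "0 0 15 0 0 0 200;0 0 30 0 0 0 200;0 -15 25 0 0 0 200;-3 -35 10 0 0 0 200;-3 -40 0 0 0 -0.5 200;-3 -40 0 0 0 -0.5 200;-3 -40 0 0 0 -0.5 200;-3 -40 0 0 0 -0.5 200",
  "grip_force": 40
}}

```text
time: 6.53
position: [0.4657, 0.0698, 0.0888]
tool_rot: [-0.097, -3.139, 0.0]
ft_force: [1.5, -0.7, -1.8]
grip_width: 0.489
grip_force: 40.0
```

Call:
{"method": "move_arm", "body": {
  "increments": "-3 -40 0 0 0 0 200;-3 -40 0 0 0 0 200;-3 -40 0 0 0 0 200;-3 -40 0 0 0 0 200;-3 -40 0 0 0 0 200;-3 -35 0 0 0 0 200;-3 -20 0 0 0 0 200;0 -5 0 0 0 0 200"
}}

```text
time: 7.2
position: [0.4437, -0.1931, 0.089]
tool_rot: [-0.107, -3.138, 0.003]
ft_force: [-0.4, 0.7, -2.3]
grip_width: 0.486
grip_force: 40.0
```

```bash
cat > look.py <<'E'
import sys
from h import *
s=ctrl.get_state(); print(s["position"].round(4),s["ft_force"].round(1),rot(s["tool_rot"])[:,1].round(4),s["joint_positions"].round(2))
a=np.radians(-3.5); X=np.array([np.cos(a),np.sin(a)]); Y=np.array([-X[1],X[0]]); K=np.array([.634,-.1997])
for n in("scene","top"):
    im=ctrl.get_image(n); w=cloud(im); f=im["frame"]; np.savez(n+sys.argv[1]+".npz",w=w,f=f)
    p=np.array([.57,-.195,.05]); q=(p-np.array(im["position"]))@rot(im["orientation"]); u,v=int(im["cx"]+im["fx"]*q[0]/q[2]),int(im["cy"]+im["fx"]*q[1]/q[2])
    u0,v0=max(u-65,0),max(v-65,0)
    cv2.imwrite(f"pics/{n}{sys.argv[1]}.png",cv2.resize(f[v0:v0+130,u0:u0+130,::-1],None,fx=4,fy=4)); print(n,u0,v0)
    for t in("module","knob"): print(t,[(np.round(r["centre"],3).tolist(),round(r["score"],2)) for r in ctrl.find_in(t,im)[:1]])
    r=[d for d in ctrl.silhouettes("module",im) if d["score"]>.4]
    if r:
        z=float(sys.argv[2]); k=r[0]["region"]&(abs(w[...,2]-z)<.006)
        P=w[k][:,:2]-K; print("clamp-frame top rect", cv2.minAreaRect((np.c_[P@X,P@Y]*1000).astype(np.float32)), np.median(w[k][:,2]))
E
python3 look.py a 0.107
```

```text
[ 0.4437 -0.1931  0.089 ] [-0.4  0.7 -2.3] [ 0.0684  0.9977 -0.0019] [-0.22  0.05  0.59  2.01 -0.03  1.1   1.89]
scene 143 125
module [([0.502, -0.182, 0.111], 0.67)]
knob [([0.639, -0.195, 0.132], 0.75)]
clamp-frame top rect ((-155.61611938476562, -4.005792617797852), (146.02413940429688, 47.371978759765625), 0.8666955828666687) 0.1103796533247215
top 232 119
module [([0.61, -0.188, 0.021], 0.69)]
knob [([0.63, -0.2, 0.138], 0.7)]
clamp-frame top rect ((-155.7793426513672, -0.9674663543701172), (147.39779663085938, 41.77347183227539), 2.735077381134033) 0.11190795470106646
```

Call:
{"method": "move_arm", "body": {
  "increments": "0 0 -20 0 0 0 200;0 0 -20 0 0 0 200;0 0 -12 0 0 0 200;0 0 -4 0 0 0 200;0 0 0 0 0 0 200;0 0 0 0 0 0 200;0 0 0 0 0 0 200;0 0 0 0 0 0 200"
}}

```text
time: 8.27
position: [0.4468, -0.1882, 0.0343]
tool_rot: [0.096, 3.138, -0.0]
ft_force: [0.4, -1.5, -2.4]
grip_width: 0.488
grip_force: 40.0
```

```bash
python3 look.py b 0.059
```

```text
[ 0.4468 -0.1882  0.0343] [ 0.4 -1.5 -2.4] [ 0.0611  0.9981 -0.    ] [-0.21  0.13  0.59  2.06 -0.09  0.98  1.94]
scene 143 125
module [([0.503, -0.176, 0.057], 0.59)]
knob [([0.639, -0.19, 0.132], 0.76)]
clamp-frame top rect ((-145.30618286132812, 3.915311813354492), (49.10462951660156, 131.93600463867188), 89.01375579833984) 0.059641797949812614
top 232 119
module [([0.521, -0.189, 0.06], 0.6)]
knob [([0.627, -0.201, 0.137], 0.6)]
clamp-frame top rect ((-115.36666107177734, -1.207651138305664), (71.23163604736328, 44.233856201171875), 1.7997158765792847) 0.05836985267073069
```

View pics/topb.png

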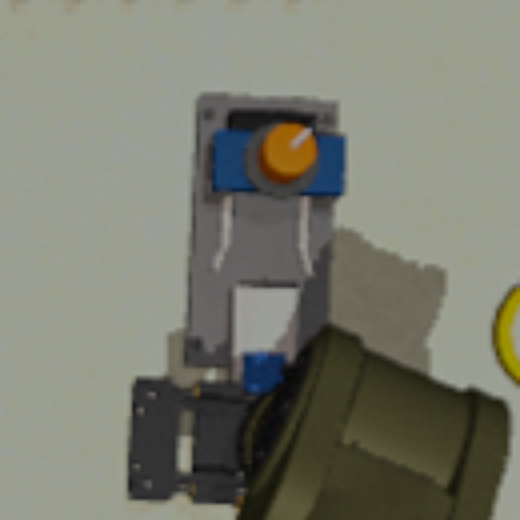

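View pics/sceneb.png

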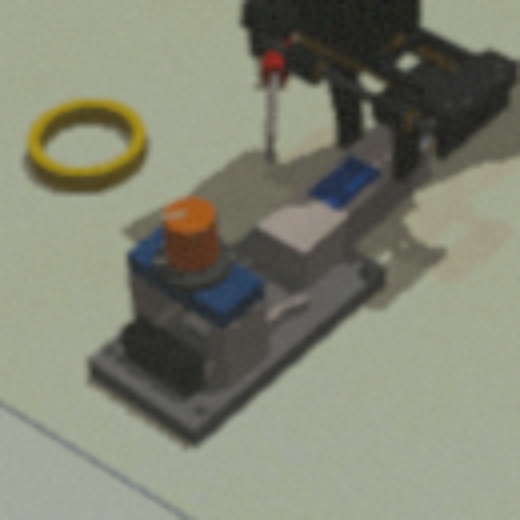

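The top view shows the module's rear edge at row 285, columns 233–299, centred between the rails (columns 222 and 305). The scene view agrees. I'm sliding in.

Call:
{"method": "move_arm", "body": {
  "increments": "0 0 -1.5 0 0 0 200;0 0 -1.5 0 0 0 200;8 -0.5 0 0 0 0 200;8 -0.5 0 0 0 0 200;8 -0.5 0 0 0 0 200;8 -0.5 0 0 0 0 200;8 -0.5 0 0 0 0 200;5 -0.3 0 0 0 0 200"
}}

```text
time: 9.33
position: [0.4925, -0.1909, 0.0304]
tool_rot: [0.095, 3.14, -0.001]
ft_force: [-0.1, 0.1, -1.0]
grip_width: 0.485
grip_force: 40.0
```

```bash
python3 - <<'E'
from h import *
D=np.load("topb.npz"); w=D["w"][119+82:119+130,232+60:232+130]; print("arm z min near", np.nanpercentile(w[...,2][w[...,2]>.1],[1,10,50]))
D=np.load("sceneb.npz");w=D["w"];z=w[...,2]; m=(z>.1)&(w[...,0]<.55)&(w[...,0]>.3)&(abs(w[...,1]+.19)<.2); 
for a in range(100,400,30):
    k=m&(z*1000>a)&(z*1000<=a+30)
    if k.sum()>5: print(a,k.sum(),w[k].min(0).round(3),w[k].max(0).round(3))
E
python3 look.py c 0.057
```

```text
arm z min near [0.16958011 0.43950294 0.46675601]
100 58 [ 0.431 -0.269  0.1  ] [ 0.485 -0.104  0.13 ]
130 570 [ 0.414 -0.282  0.13 ] [ 0.491 -0.093  0.16 ]
160 839 [ 0.412 -0.284  0.16 ] [ 0.491 -0.09   0.19 ]
190 166 [ 0.421 -0.241  0.19 ] [ 0.482 -0.168  0.22 ]
220 327 [ 0.416 -0.239  0.22 ] [ 0.485 -0.15   0.25 ]
250 253 [ 0.429 -0.213  0.25 ] [ 0.485 -0.148  0.28 ]
280 287 [ 0.428 -0.216  0.28 ] [ 0.484 -0.151  0.31 ]
310 299 [ 0.428 -0.213  0.31 ] [ 0.49  -0.151  0.34 ]
340 319 [ 0.43 -0.21  0.34] [ 0.486 -0.151  0.37 ]
370 298 [ 0.432 -0.224  0.37 ] [ 0.492 -0.138  0.4  ]
[ 0.4925 -0.1909  0.0304] [-0.1  0.1 -1. ] [ 6.060e-02  9.982e-01 -5.000e-04] [-0.2   0.24  0.58  1.96 -0.15  0.99  1.96]
scene 143 125
module [([0.535, -0.175, 0.057], 0.96)]
knob [([0.638, -0.193, 0.135], 0.79)]
clamp-frame top rect ((-103.37700653076172, 2.924041748046875), (46.87350082397461, 116.00674438476562), 88.5571060180664) 0.05669378817901194
top 232 119
module [([0.57, -0.193, 0.058], 0.8)]
knob [([0.629, -0.2, 0.138], 0.46)]
clamp-frame top rect ((0.0, 0.0), (0.0, 0.0), 0.0) nan
  return _methods._mean(a, axis=axis, dtype=dtype,
  ret = ret.dtype.type(ret / rcount)
```

Call:
{"method": "move_arm", "body": {
  "increments": "7 -0.4 0 0 0 0 200;7 -0.4 0 0 0 0 200;7 -0.4 0 0 0 0 200;7 -0.4 0 0 0 0 200;7 -0.4 0 0 0 0 200;5 -0.3 0 0 0 0 200;3 -0.2 0 0 0 0 200;0 0 0 0 0 0 200"
}}

```text
time: 10.4
position: [0.5348, -0.1935, 0.0303]
tool_rot: [0.096, 3.14, -0.001]
ft_force: [-0.1, -0.7, -1.4]
grip_width: 0.485
grip_force: 40.0
```

Call:
{"method": "move_arm", "body": {
  "increments": "1 -0.1 0 0 0 0 200;1 0 0 0 0 0 200;1 -0.1 0 0 0 0 200;1 0 0 0 0 0 200;1 -0.1 0 0 0 0 200;1 0 0 0 0 0 200;0 0 0 0 0 0 200;0 0 0 0 0 0 200"
}}

```text
time: 11.07
position: [0.5401, -0.1937, 0.0304]
tool_rot: [0.096, 3.14, 0.0]
ft_force: [-0.2, 0.2, -1.2]
grip_width: 0.486
grip_force: 40.0
```

Call:
{"method": "move_arm", "body": {
  "increments": "1 -0.1 0 0 0 0 200;1 0 0 0 0 0 200;1 -0.1 0 0 0 0 200;1 0 0 0 0 0 200;1 -0.1 0 0 0 0 200;1 0 0 0 0 0 200;0 0 0 0 0 0 200;0 0 0 0 0 0 200",
  "grip_force": 10
}}

```text
time: 11.73
position: [0.5462, -0.1941, 0.0304]
tool_rot: [0.096, 3.14, -0.0]
ft_force: [0.1, 0.0, -2.1]
grip_width: 0.501
grip_force: 10.0
```

Call:
{"method": "move_arm", "body": {
  "increments": "0.5 0 0 0 0 0 200;0.5 0 0 0 0 0 200;0.5 0 0 0 0 0 200;0.5 -0.1 0 0 0 0 200;0.5 0 0 0 0 0 200;0.5 0 0 0 0 0 200;0 0 0 0 0 0 200;0 0 0 0 0 0 200"
}}

```text
time: 12.4
position: [0.549, -0.1941, 0.0304]
tool_rot: [0.096, 3.14, 0.0]
ft_force: [0.6, -0.1, -1.6]
grip_width: 0.502
grip_force: 10.0
```

Call:
{"method": "move_arm", "body": {
  "increments": "0.5 0 0 0 0 0 200;0.5 0 0 0 0 0 200;0.5 0 0 0 0 0 200;0.5 -0.1 0 0 0 0 200;0.5 0 0 0 0 0 200;0 0 0 0 0 0 200;0 0 0 0 0 0 200;0 0 0 0 0 0 200"
}}

```text
time: 13.07
position: [0.5516, -0.1942, 0.0304]
tool_rot: [0.096, 3.14, -0.0]
ft_force: [0.4, 0.7, -1.0]
grip_width: 0.502
grip_force: 10.0
```

Call:
{"method": "move_arm", "body": {
  "increments": "0.5 0 0 0 0 0 200;0.5 0 0 0 0 0 200;0.5 0 0 0 0 0 200;0.5 -0.1 0 0 0 0 200;0 0 0 0 0 0 200;0 0 0 0 0 0 200;0 0 0 0 0 0 200;0 0 0 0 0 0 200"
}}

```text
time: 13.73
position: [0.5523, -0.1942, 0.03]
tool_rot: [-0.097, -3.138, -0.001]
ft_force: [-5.6, 1.0, -0.9]
grip_width: 0.501
grip_force: 10.0
```

Call:
{"method": "move_arm", "body": {
  "increments": "0.5 0 0 0 0 0 200;0 0 0 0 0 0 200;0 0 0 0 0 0 200;0 0 0 0 0 0 200;0 0 0 0 0 0 200;0 0 0 0 0 0 200;0 0 0 0 0 0 200;0 0 0 0 0 0 200"
}}

```text
time: 14.4
position: [0.5523, -0.1941, 0.0299]
tool_rot: [-0.097, -3.137, -0.001]
ft_force: [-5.9, 1.0, -0.4]
grip_width: 0.502
grip_force: 10.0
```

```bash
python3 look.py d 0.056
```

```text
[ 0.5523 -0.1941  0.0299] [-5.9  1.  -0.4] [6.160e-02 9.981e-01 7.000e-04] [-0.17  0.36  0.55  1.82 -0.22  1.03  1.98]
scene 143 125
module [([0.575, -0.18, 0.054], 0.93)]
knob [([0.64, -0.196, 0.136], 0.47)]
clamp-frame top rect ((-36.70818328857422, 7.158321380615234), (124.80718994140625, 54.187782287597656), 0.6133397221565247) 0.05607932685597261
top 232 119
module [([0.612, -0.188, 0.058], 0.57)]
knob []
```

View pics/scened.png

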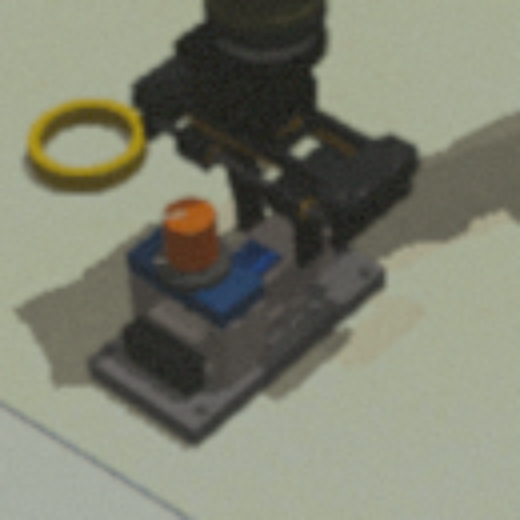

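Call:
{"method": "move_arm", "body": {
  "increments": "0 0 0 0 0 0 200;0 0 0 0 0 0 200;0.5 0 0 0 0 0 200;0.5 0 0 0 0 0 200;0 0 0 0 0 0 200;0 0 0 0 0 0 200;0 0 0 0 0 0 200;0 0 0 0 0 0 200",
  "grip_force": 15
}}

```text
time: 15.47
position: [0.5523, -0.194, 0.0297]
tool_rot: [-0.097, -3.135, -0.002]
ft_force: [-8.3, 0.9, 1.9]
grip_width: 0.5
grip_force: 15.0
```

Call:
{"method": "move_arm", "body": {
  "increments": "-1 0 0 0 0 0 120;0 0 0 0 0 0 0;0 0 0 0 0 0 0;0 0 0 0 0 0 0;0 0 0 0 0 0 0;0 0 0 0 0 0 0;0 0 0 0 0 0 0;0 0 0 0 0 0 0"
}}

```text
time: 16.13
position: [0.5541, -0.1944, 0.0305]
tool_rot: [0.096, 3.14, -0.0]
ft_force: [-0.0, 0.5, -0.5]
grip_width: 0.954
grip_force: 0.0
```

```bash
python3 - <<'E'
from h import *
for n in("top0","scene0"):
    w=np.load(n+".npz")["w"]; m=(w[...,2]>.1)&(w[...,2]<.5)&(w[...,0]>.3)
    d=np.hypot(w[...,0]-.634,w[...,1]+.1997); k=m&(d>.06); i=np.nanargmin(np.where(k,d,9)); print(n,d.flat[i],w.reshape(-1,3)[i])
s=ctrl.get_state(); print(s["position"],s["ft_force"],s["torque"],s["grip_width"])
E
```

```text
top0 0.23196642124839542 [ 0.7550013  -0.39760681  0.14711862]
scene0 0.2272090255535612 [ 0.75352546 -0.39292941  0.16590715]
[ 0.55409678 -0.19435732  0.03047436] [-0.04035618  0.49447182 -0.50521   ] [ 0.00233182 -0.02149867 -0.04625676] 0.9536060983248923
```

Call:
{"method": "move_arm", "body": {
  "increments": "-1 0 8 0 0 0 0;0 0 20 0 0 0 0;0 0 30 0 0 0 0;0 0 35 0 0 0 0;0 0 30 0 0 0 0;-10 0 12 0 0 0 0;-30 0 0 0 0 0 0;-10 0 0 0 0 0 0"
}}

```text
time: 16.8
position: [0.5007, -0.1955, 0.1669]
tool_rot: [0.099, 3.139, 0.0]
ft_force: [0.0, -0.3, -0.5]
grip_width: 1.0
grip_force: 0.0
```

```bash
python3 look.py e 0.056; python3 - <<'E'
from h import *
a=np.radians(-3.5); X=np.array([np.cos(a),np.sin(a)]); Y=np.array([-X[1],X[0]])
for n in("tope","scenee"):
    D=np.load(n+".npz"); w=D["w"]; h=cv2.cvtColor(D["f"],cv2.COLOR_RGB2HSV).astype(int)
    P=w[...,:2]-np.array([.634,-.1997]); cx=P@X*1000; cy=P@Y*1000; z=w[...,2]
    blue=(h[...,0]>100)&(h[...,0]<130)&(h[...,1]>120)
    for nm,k in(("label",blue&(cx>-120)&(cx<-15)&(abs(cy)<35)&(abs(z-.056)<.006)),("top",(cx>-120)&(cx<-15)&(abs(cy)<35)&(abs(z-.056)<.006)),("knob",(np.hypot(cx,cy)<24)&(abs(z-.139)<.004))):
        if k.sum()>10: r=cv2.minAreaRect(np.c_[cx[k],cy[k]].astype(np.float32)); print(n,nm,k.sum(),np.round(r[0],1),np.round(r[1],1),round(r[2],1),np.median(z[k]).round(4))
E
```

```text
[ 0.5007 -0.1955  0.1669] [ 0.  -0.3 -0.5] [6.32e-02 9.98e-01 2.00e-04] [-0.23  0.1   0.6   1.79 -0.06  1.26  1.89]
scene 143 125
module [([0.561, -0.178, 0.054], 0.78)]
knob [([0.64, -0.193, 0.132], 0.48)]
clamp-frame top rect ((-47.03784942626953, 2.6047115325927734), (145.04580688476562, 52.51409149169922), 3.5360960960388184) 0.056111238667899355
top 232 119
module [([0.576, -0.197, 0.058], 0.76)]
knob [([0.63, -0.197, 0.139], 0.51)]
clamp-frame top rect ((-65.70954132080078, -1.8909988403320312), (98.75825500488281, 44.4138298034668), 1.1237096786499023) 0.05664306051485679
tope label 168 [-43.4  -0.5] [28.2 48.4] 85.6 0.0569
tope top 423 [-65.9  -4.7] [53.3 98.5] 87.5 0.0566
tope knob 133 [-0.6 -0.1] [30.6 30.7] 0.6 0.1395
scenee label 39 [-56.5  -1.2] [26.7 21. ] 11.1 0.0573
scenee top 305 [-81.6   1.9] [74.8 48. ] 0.1 0.0562
scenee knob 107 [-0.8  3.3] [33.8 31.5] 69.5 0.1388
```

View pics/tope.png

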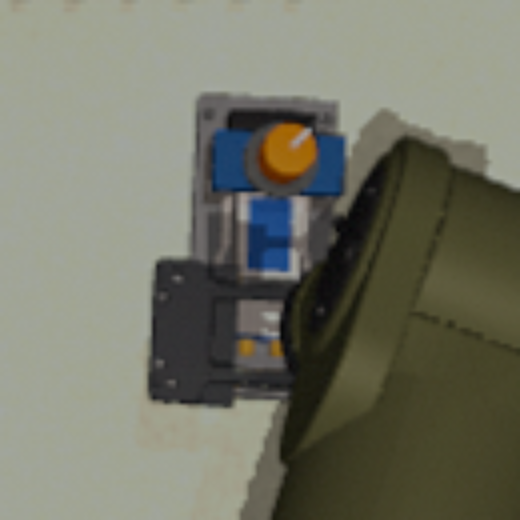

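The module is home: its label centre is at clamp x −43.4 mm, and −44 was expected. Now the knob, at picture position (290,150).

Call:
{"method": "move_arm", "body": {
  "increments": "15 -0.5 0 0 0 0 0;30 -1 0 0 0 0 0;35 -1 0 0 0 0 0;30 -1 0 0 0 0 0;17 -0.5 0 0 0 0 0;5 0 0 0 0 0 0;0 0 0 0 0 0 0;0 0 0 0 0 0 0"
}}

```text
time: 17.87
position: [0.634, -0.1987, 0.1647]
tool_rot: [-0.097, -3.138, 0.001]
ft_force: [-0.3, -0.4, 0.2]
grip_width: 1.004
grip_force: 0.0
```

Call:
{"method": "move_arm", "body": {
  "increments": "0 -0.3 -15 0 0 0 0;0 0 -20 0 0 0 0;0 0 -14 0 0 0 0;0 0 -6 0 0 0 0;0 0 -1 0 0 0 100;0 0 0 0 0 0 220;0 0 0 0 0 0 220;0 0 0 0 0 0 220",
  "grip_force": 60
}}

```text
time: 18.53
position: [0.6355, -0.1989, 0.1106]
tool_rot: [0.096, 3.138, -0.0]
ft_force: [0.1, 0.1, -0.4]
grip_width: 0.778
grip_force: 0.0
```

Call:
{"method": "move_arm", "body": {
  "increments": "0 0 0 0 0 0 220;0 0 0 0 0 0 220;0 0 0 0 0 0 220;0 0 0 0 0 0 220;0 0 0 0 0 0 220;0 0 0 0 0 0 220;0 0 0 0 0 0 220;0 0 0 0 0 0 220"
}}

```text
time: 19.2
position: [0.6349, -0.1985, 0.1094]
tool_rot: [0.096, 3.14, 0.0]
ft_force: [0.4, 0.8, 0.4]
grip_width: 0.36
grip_force: 60.0
```

```bash
cat > st.py <<'E'
from h import *
s=ctrl.get_state(); y=rot(s["tool_rot"])[:,1]
print(round(s["time"],2),s["position"].round(4),"F",s["ft_force"].round(2),"T",s["torque"].round(3),"yaw",np.degrees(np.arctan2(y[1],y[0])).round(2),"q",s["joint_positions"].round(2),"tq7",s["joint_torque"][6].round(3),s["grip_width"].round(3),s["grip_force"])
E
python3 st.py
```

```text
Traceback (most recent call last):
  File "st.py", line 3, in <module>
    print(round(s["time"],2),s["position"].round(4),"F",s["ft_force"].round(2),"T",s["torque"].round(3),"yaw",np.degrees(np.arctan2(y[1],y[0])).round(2),"q",s["joint_positions"].round(2),"tq7",s["joint_torque"][6].round(3),s["grip_width"].round(3),s["grip_force"])
                                                                                                                                                                                                                               ^^^^^^^^^^^^^^^^^^^^^
AttributeError: 'float' object has no attribute 'round'
```

Call:
{"method": "move_arm", "body": {
  "increments": "0 0 0 0 0 -4 220;0 0 0 0 0 -6 220;0 0 0 0 0 -6 220;0 0 0 0 0 -6 220;0 0 0 0 0 -6 220;0 0 0 0 0 -6 220;0 0 0 0 0 -6 220;0 0 0 0 0 0 220"
}}

```text
time: 19.87
position: [0.6346, -0.1992, 0.1094]
tool_rot: [-1.168, -2.916, 0.002]
ft_force: [-0.5, -0.5, 0.8]
grip_width: 0.36
grip_force: 60.0
```

```bash
sed -i 's/s\["grip_width"\].round(3)/round(float(s["grip_width"]),3)/' st.py; python3 st.py
```

```text
19.87 [ 0.6346 -0.1992  0.1094] F [-0.51 -0.51  0.79] T [-0.207  0.241 -0.009] yaw 46.34 q [-0.26  0.47  0.7   1.54 -0.31  1.24  1.3 ] tq7 -0.947 0.36 60.00217080116272
```

```bash
python3 - <<'E'
from h import *
ims=[ctrl.get_image("scene")]
o=[]
e=dict(np.load("scenee.npz"))["f"]
im=ims[0]; p=np.array([.634,-.199,.115]); q=(p-np.array(im["position"]))@rot(im["orientation"]); u,v=int(im["cx"]+im["fx"]*q[0]/q[2]),int(im["cy"]+im["fx"]*q[1]/q[2])
for f in(e,im["frame"]): o.append(cv2.resize(f[v-28:v+28,u-28:u+28,::-1],None,fx=7,fy=7,interpolation=cv2.INTER_CUBIC))
cv2.imwrite("pics/knob1.png",np.hstack(o))
E
python3 st.py
```

```text
19.92 [ 0.6346 -0.1992  0.1094] F [-1.   -0.91  0.35] T [-0.247  0.224 -0.048] yaw 46.58 q [-0.26  0.47  0.7   1.54 -0.31  1.24  1.3 ] tq7 -0.389 0.361 60.00118553638458
```

View pics/knob1.png

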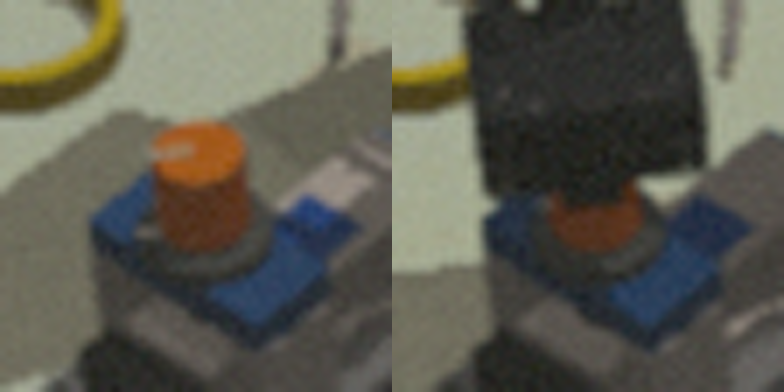

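Call:
{"method": "move_arm", "body": {
  "increments": "0 0 0 0 0 -5.7 220;0 0 0 0 0 0 220;0 0 0 0 0 0 220;0 0 0 0 0 0 220;0 0 0 0 0 0 220;0 0 0 0 0 0 220;0 0 0 0 0 0 220;0 0 0 0 0 0 220"
}}

```text
time: 20.58
position: [0.6346, -0.1991, 0.1094]
tool_rot: [-1.308, -2.856, 0.001]
ft_force: [-2.3, -4.1, 2.1]
grip_width: 0.363
grip_force: 60.0
```

```bash
python3 st.py
```

```text
20.58 [ 0.6346 -0.1991  0.1094] F [-2.27 -4.1   2.11] T [-0.618  0.485  0.122] yaw 40.8 q [-0.27  0.48  0.71  1.54 -0.32  1.24  1.21] tq7 -0.138 0.363 60.00061869621277
```

Call:
{"method": "move_arm", "body": {
  "increments": "0 0 0 0 0 -5.7 220;0 0 0 0 0 0 220;0 0 0 0 0 0 220;0 0 0 0 0 0 220;0 0 0 0 0 0 220;0 0 0 0 0 0 220;0 0 0 0 0 0 220;0 0 0 0 0 0 220"
}}

```text
time: 21.25
position: [0.6346, -0.1991, 0.1094]
tool_rot: [-1.448, -2.788, 0.001]
ft_force: [-2.8, -3.5, 2.3]
grip_width: 0.361
grip_force: 60.0
```

```bash
python3 st.py
```

```text
21.25 [ 0.6346 -0.1991  0.1094] F [-2.8  -3.49  2.32] T [-0.951  0.919  0.1  ] yaw 35.09 q [-0.28  0.48  0.73  1.54 -0.33  1.24  1.12] tq7 -0.098 0.361 60.00329554080963
```

Call:
{"method": "move_arm", "body": {
  "increments": "0 0 0 0 0 -5.7 220;0 0 0 0 0 0 220;0 0 0 0 0 0 220;0 0 0 0 0 0 220;0 0 0 0 0 0 220;0 0 0 0 0 0 220;0 0 0 0 0 0 220;0 0 0 0 0 0 220"
}}

```text
time: 21.92
position: [0.6345, -0.1992, 0.1094]
tool_rot: [-1.586, -2.712, 0.001]
ft_force: [-4.3, -3.9, 2.3]
grip_width: 0.362
grip_force: 60.0
```

```bash
python3 st.py
```

```text
21.92 [ 0.6345 -0.1992  0.1094] F [-4.31 -3.93  2.34] T [-0.974  0.922 -0.02 ] yaw 29.36 q [-0.29  0.49  0.75  1.54 -0.35  1.25  1.02] tq7 -0.003 0.362 60.00398576259613
```

```bash
cat > st.py <<'E'
from h import *
import sys
T=[];t7=[];F=[]
for i in range(5):
    s=ctrl.get_state(); T.append(s["torque"]); t7.append(s["joint_torque"][6]); F.append(s["ft_force"])
    if i<4: im=ctrl.get_image("scene")
y=rot(s["tool_rot"])[:,1]
print(round(s["time"],2),s["position"].round(4),"F",np.mean(F,0).round(1),"Tz",np.array(T)[:,2].round(3),"mean",np.mean(T,0).round(3),"yaw",np.degrees(np.arctan2(y[1],y[0])).round(2),"q7",s["joint_positions"][6].round(2),"tq7",np.round(t7,2))
E
python3 st.py
```

```text
22.12 [ 0.6345 -0.1992  0.1094] F [-3.9 -4.   2.6] Tz [-0.02  -0.005  0.081 -0.026  0.013] mean [-0.959  0.917  0.009] yaw 29.36 q7 1.02 tq7 [-0. -0. -0. -0. -0.]
```

Call:
{"method": "move_arm", "body": {
  "increments": "0 0 0 0 0 -5.7 220;0 0 0 0 0 0 220;0 0 0 0 0 0 220;0 0 0 0 0 0 220;0 0 0 0 0 0 220;0 0 0 0 0 0 220;0 0 0 0 0 0 220;0 0 0 0 0 0 220"
}}

```text
time: 22.78
position: [0.6344, -0.1992, 0.1094]
tool_rot: [-1.719, -2.629, 0.001]
ft_force: [-4.8, -3.8, 2.3]
grip_width: 0.364
grip_force: 60.0
```

```bash
python3 st.py
```

```text
22.98 [ 0.6344 -0.1992  0.1094] F [-4.  -3.6  2.5] Tz [-0.005  0.07   0.019 -0.05   0.022] mean [-0.964  0.972  0.011] yaw 23.66 q7 0.93 tq7 [-0. -0. -0. -0. -0.]
```

Call:
{"method": "move_arm", "body": {
  "increments": "0 0 0 0 0 -5.7 220;0 0 0 0 0 0 220;0 0 0 0 0 0 220;0 0 0 0 0 0 220;0 0 0 0 0 0 220;0 0 0 0 0 0 220;0 0 0 0 0 0 220;0 0 0 0 0 0 220"
}}

```text
time: 23.65
position: [0.6343, -0.1993, 0.1094]
tool_rot: [-1.847, -2.541, 0.001]
ft_force: [-4.9, -3.6, 3.7]
grip_width: 0.361
grip_force: 60.0
```

```bash
python3 st.py
```

```text
23.85 [ 0.6343 -0.1993  0.1094] F [-4.5 -4.   2.5] Tz [-0.007 -0.002  0.021 -0.005  0.   ] mean [-9.870e-01  1.047e+00  1.000e-03] yaw 17.96 q7 0.84 tq7 [-0. -0. -0. -0. -0.]
```

```bash
cat > ring.py <<'E'
from h import *
def prof(im,f,w,r=(19,24),z=.1005):
    Rm=rot(im["orientation"]);out=[]
    for a in range(0,360,10):
        b=[]
        for rr in np.linspace(r[0],r[1],6):
            for da in(-3,0,3):
                t=np.radians(a+da); p=np.array([.6338+rr/1e3*np.cos(t),-.1994+rr/1e3*np.sin(t),z]); q=(p-np.array(im["position"]))@Rm
                u,v=int(round(im["cx"]+im["fx"]*q[0]/q[2])),int(round(im["cy"]+im["fy"]*q[1]/q[2]))
                if np.linalg.norm(w[v,u]-p)<.009: b.append(f[v,u].astype(int))
        out.append((a,len(b),int(np.percentile([min(x) for x in b],80))) if len(b)>4 else (a,0,-1))
    return " ".join(f"{a}:{m}" for a,n,m in out if n)
if __name__=="__main__":
    for n in("scene","top"):
        im=ctrl.get_image(n); e=np.load(n+"e.npz")
        print(n,"before",prof(im,e["f"],e["w"])); print(n,"now   ",prof(im,im["frame"],cloud(im)))
E
python3 ring.py
```

```text
scene before 0:50 10:57 20:61 30:57 40:62 50:61 60:63 70:67 80:65 90:70 100:70 110:64 120:68 130:65 140:64 150:63 160:62 280:55 290:49 300:73 310:81 320:54 330:50 340:46 350:46
scene now    0:47 10:45 20:46 30:60 40:59 50:60 60:60 70:61 80:62 90:61 100:65 110:50 120:48 130:47 140:47 150:44 160:50 270:40 280:44 290:46 300:47 310:47 320:44 330:45 340:44 350:44
top before 10:61 20:64 30:65 40:68 50:69 60:67 70:67 80:68 90:69 100:69 110:70 120:72 130:70 140:68 150:70 160:68 170:68 180:68 190:68 200:68 210:65 220:69 230:70 240:70 250:69 260:65
top now
```

Call:
{"method": "move_arm", "body": {
  "increments": "0 0 0 0 0 0 220;0 0 0 0 0 0 220;0 0 0 0 0 0 220;0 0 0 0 0 0 220;0 0 0 0 0 0 220;0 0 0 0 0 -5.7 220;0 0 0 0 0 0 220;0 0 0 0 0 0 220"
}}

```text
time: 24.62
position: [0.6342, -0.1993, 0.1094]
tool_rot: [-1.972, -2.445, 0.002]
ft_force: [-4.6, -4.8, 3.5]
grip_width: 0.362
grip_force: 60.0
```

```bash
python3 st.py
```

```text
24.82 [ 0.6342 -0.1993  0.1094] F [-4.4 -4.   3. ] Tz [-0.02   0.051 -0.025  0.034 -0.02 ] mean [-0.958  1.104  0.004] yaw 12.25 q7 0.75 tq7 [-0.08 -0.01  0.    0.    0.  ]
```

Call:
{"method": "move_arm", "body": {
  "increments": "0 0 0 0 0 -5.7 220;0 0 0 0 0 0 220;0 0 0 0 0 0 220;0 0 0 0 0 0 220;0 0 0 0 0 0 220;0 0 0 0 0 -5.7 220;0 0 0 0 0 0 220;0 0 0 0 0 0 220"
}}

```text
time: 25.48
position: [0.634, -0.1993, 0.1094]
tool_rot: [-2.204, -2.237, 0.002]
ft_force: [-4.7, -3.8, 2.5]
grip_width: 0.361
grip_force: 60.0
```

```bash
python3 st.py; python3 ring.py | grep now
```

```text
25.68 [ 0.634  -0.1993  0.1094] F [-5.  -3.5  3.4] Tz [0.021 0.031 0.048 0.059 0.058] mean [-0.943  1.234  0.043] yaw 0.86 q7 0.57 tq7 [-0.14 -0.07 -0.06 -0.05 -0.06]
scene now    0:41 10:45 20:46 30:50 40:52 50:55 60:58 70:60 80:56 90:55 100:47 110:48 120:46 130:48 140:47 150:46 160:48 270:35 280:51 290:42 300:44 310:47 320:50 330:42 340:51 350:51
top now
```

Call:
{"method": "move_arm", "body": {
  "increments": "0 0 0 0 0 0 220;0 0 0 0 0 0 220;0 0 0 0 0 0 220;0 0 0 0 0 0 220;0 0 0 0 0 -5.7 220;0 0 0 0 0 0 220;0 0 0 0 0 0 220;0 0 0 0 0 0 220"
}}

```text
time: 26.45
position: [0.6339, -0.1993, 0.1094]
tool_rot: [-2.313, -2.125, 0.002]
ft_force: [-4.4, -3.8, 4.2]
grip_width: 0.361
grip_force: 60.0
```

```bash
python3 st.py
```

```text
26.65 [ 0.6339 -0.1993  0.1094] F [-4.9 -3.6  3.8] Tz [0.087 0.062 0.114 0.037 0.09 ] mean [-0.919  1.301  0.078] yaw -4.84 q7 0.48 tq7 [-0.09 -0.09 -0.09 -0.09 -0.09]
```

Call:
{"method": "move_arm", "body": {
  "increments": "0 0 0 0 0 0 220;0 0 0 0 0 0 220;0 0 0 0 0 0 220;0 0 0 0 0 0 220;0 0 0 0 0 -5.7 220;0 0 0 0 0 0 220;0 0 0 0 0 0 220;0 0 0 0 0 0 220"
}}

```text
time: 27.32
position: [0.6338, -0.1993, 0.1094]
tool_rot: [-2.415, -2.007, 0.003]
ft_force: [-6.0, -3.7, 3.9]
grip_width: 0.362
grip_force: 60.0
```

```bash
python3 st.py
```

```text
27.52 [ 0.6338 -0.1993  0.1094] F [-5.8 -3.5  3.9] Tz [0.115 0.092 0.081 0.064 0.079] mean [-0.918  1.364  0.086] yaw -10.54 q7 0.39 tq7 [-0.08 -0.08 -0.08 -0.08 -0.08]
```

Call:
{"method": "move_arm", "body": {
  "increments": "0 0 0 0 0 0 220;0 0 0 0 0 0 220;0 0 0 0 0 0 220;0 0 0 0 0 0 220;0 0 0 0 0 -5.7 220;0 0 0 0 0 0 220;0 0 0 0 0 0 220;0 0 0 0 0 0 220"
}}

```text
time: 28.18
position: [0.6337, -0.1992, 0.1094]
tool_rot: [-2.513, -1.884, 0.003]
ft_force: [-5.7, -3.7, 4.0]
grip_width: 0.357
grip_force: 60.0
```

```bash
python3 st.py; python3 ring.py | grep now
```

```text
28.38 [ 0.6337 -0.1993  0.1094] F [-5.9 -3.4  3.7] Tz [-0.058 -0.113 -0.069 -0.083 -0.065] mean [-0.842  1.437 -0.078] yaw -16.27 q7 0.3 tq7 [0.08 0.09 0.08 0.08 0.08]
scene now    0:47 10:47 20:47 30:51 40:44 50:47 60:48 70:47 80:52 90:45 100:44 110:47 120:46 130:47 140:45 150:47 160:47 270:38 280:42 290:44 300:41 310:45 320:48 330:49 340:46 350:47
top now
```

The torque peaked at +0.09, then dropped to −0.08. The clutch is past its first peak, with about 0.3–0.35 rad of slip. Two more small steps should settle it in the first detent, around 0.52 rad.

Call:
{"method": "move_arm", "body": {
  "increments": "0 0 0 0 0 0 220;0 0 0 0 0 0 220;0 0 0 0 0 0 220;0 0 0 0 0 0 220;0 0 0 0 0 -5.7 220;0 0 0 0 0 0 220;0 0 0 0 0 0 220;0 0 0 0 0 0 220"
}}

```text
time: 29.15
position: [0.6336, -0.1992, 0.1094]
tool_rot: [-2.603, -1.757, 0.003]
ft_force: [-5.3, -3.7, 3.7]
grip_width: 0.362
grip_force: 60.0
```

```bash
python3 st.py
```

```text
29.35 [ 0.6336 -0.1992  0.1094] F [-5.2 -3.6  4. ] Tz [-0.115 -0.168 -0.158 -0.142 -0.214] mean [-0.808  1.481 -0.159] yaw -21.98 q7 0.21 tq7 [0.17 0.17 0.17 0.17 0.17]
```

Call:
{"method": "move_arm", "body": {
  "increments": "0 0 0 0 0 0 220;0 0 0 0 0 0 220;0 0 0 0 0 0 220;0 0 0 0 0 0 220;0 0 0 0 0 -5.7 220;0 0 0 0 0 0 220;0 0 0 0 0 0 220;0 0 0 0 0 0 220"
}}

```text
time: 30.02
position: [0.6335, -0.1992, 0.1094]
tool_rot: [-2.687, -1.625, 0.003]
ft_force: [-6.9, -2.7, 4.9]
grip_width: 0.361
grip_force: 60.0
```

```bash
python3 st.py
```

```text
30.22 [ 0.6335 -0.1992  0.1094] F [-6.1 -2.9  4.4] Tz [-0.2   -0.159 -0.147 -0.173 -0.141] mean [-0.76   1.545 -0.164] yaw -27.68 q7 0.12 tq7 [0.17 0.18 0.18 0.17 0.17]
```

Call:
{"method": "move_arm", "body": {
  "increments": "0 0 0 0 0 0 220;0 0 0 0 0 0 220;0 0 0 0 0 0 220;0 0 0 0 0 0 220;0 0 0 0 0 -5.7 220;0 0 0 0 0 0 220;0 0 0 0 0 0 220;0 0 0 0 0 0 220"
}}

```text
time: 30.88
position: [0.6335, -0.1991, 0.1094]
tool_rot: [-2.765, -1.49, 0.003]
ft_force: [-6.5, -3.2, 4.9]
grip_width: 0.362
grip_force: 60.0
```

```bash
python3 st.py
```

```text
31.08 [ 0.6334 -0.1991  0.1094] F [-6.2 -3.2  4.8] Tz [-0.076 -0.06  -0.02  -0.085 -0.056] mean [-0.743  1.592 -0.059] yaw -33.37 q7 0.03 tq7 [0.07 0.07 0.07 0.07 0.07]
```

The torque is climbing again from the trough, so exactly one click has passed and slip is about 0.6 rad. I'm releasing, rising and looking.

Call:
{"method": "move_arm", "body": {
  "increments": "0 0 0 0 0 0 120;0 0 0 0 0 0 0;0 0 0 0 0 0 0;0 0 0 0 0 0 0;0 0 0 0 0 0 0;0 0 0 0 0 0 0;0 0 0 0 0 0 0;0 0 0 0 0 0 0"
}}

```text
time: 31.75
position: [0.635, -0.1984, 0.1094]
tool_rot: [2.765, 1.492, 0.0]
ft_force: [0.0, -0.5, 0.1]
grip_width: 0.886
grip_force: 0.0
```

Call:
{"method": "move_arm", "body": {
  "increments": "0 0 10 0 0 0 0;0 0 25 0 0 0 0;0 0 30 0 0 0 0;0 0 30 0 0 0 0;-15 0 10 0 0 0 0;-35 0 0 0 0 0 0;-38 0 0 0 0 0 0;-35 0 0 0 0 0 0"
}}

```text
time: 32.42
position: [0.5104, -0.1996, 0.2145]
tool_rot: [2.765, 1.49, -0.002]
ft_force: [-1.9, 0.4, 2.0]
grip_width: 1.004
grip_force: 0.0
```

Call:
{"method": "move_arm", "body": {
  "increments": "-30 30 0 0 0 0 0;-10 35 0 0 0 0 0;0 35 0 0 0 0 0;0 20 0 0 0 0 0;0 0 0 0 0 0 0;0 0 0 0 0 0 0;0 0 0 0 0 0 0;0 0 0 0 0 0 0"
}}

```text
time: 33.08
position: [0.4786, -0.0872, 0.2159]
tool_rot: [2.768, 1.485, -0.001]
ft_force: [0.6, -0.2, -0.4]
grip_width: 1.002
grip_force: 0.0
```

```bash
python3 ring.py|grep now; python3 - <<'E'
from h import *
from ring import prof
im=ctrl.get_image("top"); f=im["frame"]; w=cloud(im)
print("knob top",prof(im,f,w,(4,14),.139))
s=ctrl.get_state(); print(s["time"],s["position"],s["ft_force"].round(1))
p=np.array([.6,-.199,.11]); q=(p-np.array(im["position"]))@rot(im["orientation"]); u,v=int(im["cx"]+im["fx"]*q[0]/q[2]),int(im["cy"]+im["fx"]*q[1]/q[2])
cv2.imwrite("pics/end.png",cv2.resize(f[v-40:v+40,u-40:u+40,::-1],None,fx=7,fy=7,interpolation=cv2.INTER_CUBIC))
a=np.radians(-3.5); X=np.array([np.cos(a),np.sin(a)]); Y=np.array([-X[1],X[0]]); P=w[...,:2]-np.array([.634,-.1997]); cx=P@X*1000; cy=P@Y*1000
h=cv2.cvtColor(f,cv2.COLOR_RGB2HSV).astype(int); k=(h[...,0]>100)&(h[...,0]<130)&(h[...,1]>120)&(cx>-120)&(cx<-15)&(abs(cy)<35)&(abs(w[...,2]-.056)<.006)
print("label",k.sum(),cv2.minAreaRect(np.c_[cx[k],cy[k]].astype(np.float32)))
E
```

```text
scene now    0:55 10:54 20:62 30:62 40:62 50:60 60:65 70:62 80:62 90:57 100:49 110:53 120:50 130:48 140:52 150:52 160:57 270:53 280:46 290:55 300:52 310:55 320:51 330:50 340:50 350:51
top now    10:60 20:61 30:63 40:65 50:66 60:68 70:67 80:48 90:42 100:42 110:41 120:44 130:44 140:42 150:42 160:40 170:41 180:42 190:41 200:39 210:38 220:60 230:93 240:50 250:42 260:38 270:35
knob top 0:10 10:6 20:6 30:9 40:12 50:12 60:13 70:13 80:14 90:12 100:12 110:12 120:12 130:12 140:14 150:17 160:17 170:99 180:94 190:94 200:121 210:125 220:136 230:45 240:10 250:9 260:13 270:13 280:9 290:5 300:5 310:7 320:5 330:4 340:12 350:13
33.2333 [ 0.47846688 -0.08671493  0.21567514] [ 0.2 -0.  -1.1]
label 62 ((-28.57486915588379, 0.7482738494873047), (19.346017837524414, 29.791078567504883), 17.21799659729004)
```

View pics/end.png

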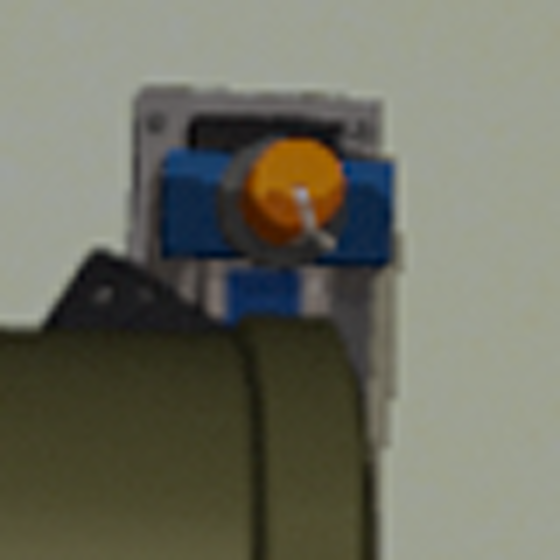

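The knob mark points down in the picture, from (300,190) to (318,230), and the collar mark is at about (325,240), so the knob leads the collar. I'm moving the arm aside to measure the slip and the module's place.

Call:
{"method": "move_arm", "body": {
  "increments": "0 20 0 0 0 0 0;0 38 0 0 0 0 0;0 38 0 0 0 0 0;0 38 0 0 0 0 0;0 38 0 0 0 0 0;0 20 0 0 0 0 0;0 0 0 0 0 0 0;0 0 0 0 0 0 0"
}}

```text
time: 33.9
position: [0.4785, 0.107, 0.2153]
tool_rot: [2.764, 1.491, -0.003]
ft_force: [1.0, -0.1, 0.9]
grip_width: 0.998
grip_force: 0.0
```

```bash
python3 - <<'E'
from h import *
a=np.radians(-3.5); X=np.array([np.cos(a),np.sin(a)]); Y=np.array([-X[1],X[0]])
def marks(im,f):
    # rectify horizontal planes and find the white marks
    Rm=rot(im["orientation"]); out={}
    for nm,z,r0,r1 in(("knob",.139,0,16),("collar",.1005,18.5,25)):
        g=np.arange(-26,26.1,.5); xx,yy=np.meshgrid(g,g,indexing="ij")
        p=np.stack([.6338+xx/1e3,-.1993+yy/1e3,np.full_like(xx,z)],-1); q=(p-np.array(im["position"]))@Rm
        I=cv2.remap(f,(im["cx"]+im["fx"]*q[...,0]/q[...,2]).astype(np.float32),(im["cy"]+im["fy"]*q[...,1]/q[...,2]).astype(np.float32),cv2.INTER_LINEAR).astype(int)
        r=np.hypot(xx,yy); m=(r>=r0)&(r<=r1)
        if nm=="knob":
            k=m&(I[...,2]>70); print(" orange centre",[(v[m&(I[...,0]>120)]).mean().round(1) for v in(xx,yy)])
            c=np.cov(xx[k],yy[k]); ev,V=np.linalg.eigh(c); d=V[:,1]; d=d*np.sign(d@[xx[k].mean(),yy[k].mean()]); print(" knob",k.sum(),np.degrees(np.arctan2(d[1],d[0]))%360,"by centroid",np.degrees(np.arctan2(yy[k].mean(),xx[k].mean()))%360)
        else:
            k=m&(I.min(-1)>80)&(I.max(-1)-I.min(-1)<45)
            if k.any(): print(" collar",k.sum(),np.degrees(np.arctan2(yy[k].mean(),xx[k].mean()))%360)
im=ctrl.get_image("top"); f=im["frame"]; w=cloud(im)
print("before");marks(im,np.load("tope.npz")["f"]); print("now");marks(im,f)
P=w[...,:2]-np.array([.634,-.1997]); cx=P@X*1000; cy=P@Y*1000
h=cv2.cvtColor(f,cv2.COLOR_RGB2HSV).astype(int); B=(abs(w[...,2]-.056)<.006)&(abs(cy)<35)&(cx<-15)
for nm,k in(("label",B&(h[...,0]>100)&(h[...,0]<130)&(h[...,1]>120)),("top",B&(cx>-125)&(abs(w[...,2]-.056)<.005))): print(nm,k.sum(),cv2.minAreaRect(np.c_[cx[k],cy[k]].astype(np.float32)))
ims=ctrl.get_image("scene")
for t in "spare screwdriver mug tape duster".split():
    print(t,[(np.round(x["centre"],3).tolist(),round(x["score"],2)) for g in(im,ims) for x in ctrl.find_in(t,g)[:1]])
s=ctrl.get_state(); print(s["time"],s["position"],s["ft_force"].round(1))
E
```

```text
before
 orange centre [np.float64(-0.0), np.float64(-0.0)]
 knob 309 313.64594281438684 by centroid 312.44947163903623
 collar 93 312.93871037989277
now
 orange centre [np.float64(-0.0), np.float64(0.0)]
 knob 339 195.89266542186326 by centroid 199.4022154905785
 collar 192 228.36474600809703
label 173 ((-43.147972106933594, -0.45142173767089844), (27.783706665039062, 48.39665222167969), 87.47999572753906)
top 574 ((-65.43551635742188, -5.397857666015625), (53.017425537109375, 99.78997802734375), 88.6045913696289)
spare [([0.468, 0.112, 0.03], 0.91), ([0.523, 0.121, 0.035], 0.9)]
screwdriver [([0.343, -0.369, 0.025], 0.87), ([0.352, -0.357, 0.022], 0.46)]
mug [([0.761, 0.153, 0.044], 0.62), ([0.641, -0.191, 0.12], 0.35)]
tape [([0.523, -0.408, 0.018], 0.9), ([0.53, -0.403, 0.016], 0.93)]
duster [([0.724, 0.253, 0.149], 0.66), ([0.757, 0.274, 0.126], 0.96)]
34.5 [0.47854518 0.10650935 0.21574601] [ 0.5  0.7 -0.3]
```

Slip is about 29–33° (one click, 0.5–0.57 rad). The module is still home and the bystanders haven't moved. Handing in.

```bash
python3 -c "
from bench import ctrl
print(ctrl.close_job())"
```

```text
the job is handed in; nothing more can be done
None
```

The blue module is clamped against the back stop (pushed home at about 8 N), the clutch has slipped one click (about 0.55 rad), and the other things on the bench show no sign of having moved; the job was handed in at about 34.5 s, and no verdict came back.

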